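# Clear the cooling tile and move the quench pot onto it

### The job

At the glass-bead bench, first clear the cooling tile: take the graphite paddle off it and lay it flat inside the tool tray. Then lift the quench pot by its handle off the tripod stand, keep it upright, and set it down gently in the middle of the bare tile, turned so that its spout is over the middle of the drip dish. Do not bump the torch and leave the other things on the bench where they are.

Things in the scene. Friction and masses are not known exactly. Their poses are not given: they have to be found in the camera images.
- pot: Loose steel quench pot, about 0.42 kg, open on top, 90 mm in diameter, 75 mm high, with a fixed bail handle over its mouth. It starts on the stand. Origin: centre of its underside; z up. Spout and handle both lie along its x axis, the spout on the +x side: it leaves the wall 33 mm above the underside and reaches 83 mm from the axis at most.
- pot_grip (a point): Centre of the pot's wooden handle bar, 125 mm above the pot's underside; axes as the pot's. The bar is 64 mm long (x), 16 mm wide (y), 16 mm high, on two steel wires at x = +-44 mm, with 40 mm of free space under it.
- spout_tip (a point): Tip of the pot's spout: 76 mm along the pot's +x from its axis, 76 mm above its underside.
- stand: Fixed dark steel tripod, feet within 67 mm of its axis. Origin: on the bench under its centre. Round platform 112 mm across, top 70 mm above the bench; three upright pins round the pot's foot (8 mm thick, 52.5 mm from the axis, about 3 mm play) rise 18 mm above it, so the pot must first be lifted straight up.
- tile: Fixed square terracotta cooling tile, 110 x 110 x 12 mm. Origin: on the bench under its centre (its top is 12 mm higher). Its +x axis points to the drip dish, a low open aluminium dish of 42 x 64 mm, 10 mm high, standing against the +x edge.
- dish (a point): Middle of the drip dish, at its rim height (10 mm above the bench): 76 mm along the tile's +x from the tile's centre.
- paddle: Loose graphite paddle, 0.11 kg, lying on the tile: dark blade 56 mm (x) by 40 mm (y) by 14 mm thick, with a wooden handle 13 mm wide and high that runs 101 mm out from the origin along -x (1 to 14 mm above the underside). Origin: centre of the blade's underside; it can be gripped across the blade's 40 mm width near the origin.
- tray: Fixed open aluminium tool tray, outside 200 mm (x) by 135 mm (y), walls 4 mm thick and 18 mm high. Origin: on the bench under its centre; the floor is 4 mm thick.
- rod_jar: Bystander, loose: glass jar 76 mm in diameter, 100 mm high, with steel bead rods standing up to 228 mm above the bench, all within 42 mm of its axis. Origin: centre of its underside.
- cup: Bystander, loose: clear plastic cup 76 mm in diameter, 85 mm high. Origin: centre of its underside.
- frit: Bystander, loose: small amber jar with a steel cap, 60 mm in diameter, 75 mm high. Origin: centre of its underside.
- torch: Bystander, fixed: bench torch, round foot 80 mm in diameter, a stem and a slanting brass head, up to 172 mm high, all within 42 mm of its axis. Origin: centre of its foot's underside.

How it is judged:
By the outcome, as a careful person would: the job done as asked, in the order asked, and still so for the second after the job is handed in, with the robot touching nothing.
It also fails if it takes over 69 s, if anything falls off the work surface, if the arm or the gripper's body presses on something with over 40 N, if the wrist force passes 120 N, or if a joint passes its speed limit or range.

### The arm

A 7-joint arm with a two-finger parallel gripper is mounted at the origin on the work surface. World frame = base frame: x ahead of the robot, y to its left, z up, the work surface at z = 0. Lengths are in m, angles in rad, forces in N, time in s.
With the tool pointing down it reaches from about 0.4 to 0.85 m from the base axis. Payload 10.4 kg.
Tool frame: the origin (TCP) lies on the centre line of the jaws, within the pads' length; the fingertips stand tips_ahead ahead of it and the grasp point (between the pads) lies 6 mm ahead of it (tips_ahead is the distance from the TCP to the fingertips, in m); z points along the fingers, y is the line along which they close (so a half turn about z gives the same grasp; the last joint's range is limited). The gripper opens to 85 mm and grips with 20 to 120 N. Pads are 22 mm wide; open, the fingers measure 114 mm over their backs; the gripper's body (76 mm by 85 mm) begins 54 mm behind the grasp point. The pads swing forward as they close: fully open they stand 13 mm farther back than shut.
Start: joints at [1.278, 0.332, -0.065, 1.46, 0.022, 1.35, -0.088], TCP at [0.167, -0.602, 0.256] pointing down, gripper open.
Joint ranges: [-2.6, 2.6], [-0.5, 2.12], [-1.47, 1.34], [0.16, 2.42], [-1.27, 4.41], [0.06, 2.06], [-2.6, 2.6]. Speed limits (rad/s): [2.22, 2.22, 2.79, 2.79, 3.14, 3.14, 3.14].

### API

Orientations are given as a unit quaternion [x, y, z, w].
In Python, from rig import get_obs, capture, camera_info, job_done, tips_ahead gives the robot as it stands.
- The arm moves only by the tool play_rows, never from a script. Its argument "targets" is a list of rows, each an object with "dp": the shift along the tool's x, y, z in m, a list of three; "twist": the turn about the tool's z in rad; "hand": the opening, from 0 (shut) to 1 (fully open). A call has 1 to 5 rows; each row shifts and turns the commanded pose from where the row before left it, along the tool's axes as they then stand; what a row does not reach is not made up. A row lasts 1/10 s, in which the tool goes at most 50 mm and 8.59 degrees, less where a joint would pass 70% of its speed; a pose out of reach is approached as far as the arm can. A call with a gripper value outside its range is refused whole. The fingers move at their own pace and stop on an object; the grip force is fixed at half the most. Time passes only in rows, so rows that do not move let the fingers close. It gives the time, the measured TCP pose, the force, the opening and the grip force at its end, in the units of the state.
- get_obs(): the state, without advancing time (a new reading comes with each control period).
- capture(name): name is "scene" or "top" or "wrist"; returns (picture, depth): 420x560x3 uint8, red, green, blue; 420x560 float32, m along the optical axis (not along the pixel's ray), 0 where there is no reading.
- camera_info(name): a dict with "intrinsics" (3x3 intrinsics, pixels), "dist" ([k1, k2, p1, p2, k3] as OpenCV has them; the pictures are not rectified), "R" (3x3) and "t" (3): a world point X has camera coordinates R X + t; the wrist camera has in their place "T_tool_cam" (4x4, takes a point from camera to tool coordinates, whose origin is the TCP and whose axes are the flange's). Camera axes: x right, y down, z forward; pixel columns grow to the right and rows downward; lengths in m; the calibration is good to about 2 mm. A picture is of the moment at which its call begins: read the wrist's pose just before it. camera_info takes no time and is no camera call.
- job_done(): hands the job in; it is judged then, once.
The state is a dict: "time": time; "qpos": joint angles; "dq": joint speeds; "effort": joint torques, N m; "tcp_pos": TCP position; "tool_rot": TCP orientation; "wrist_force": force on the tool from outside, world axes, zero at the start; "torque": the same for the moment, N m; "finger_gap": opening from 0.0 (shut) to 1.0 (fully open); "grip_force": force on a finger pad.
Only numpy, scipy, OpenCV 4.12 (cv2) and the standard library are available. Lean on these libraries where they do the work, as an engineer would, in place of code of your own. Each camera call takes 0.05 s, during which the arm holds its last target. There are 200 camera calls.

## Working session

There is one attempt and no reset: what is moved stays moved. The work goes in short steps, Python scripts to look and compute and a tool call to move; the robot and the scene stay as the last step left them, time stands still between calls to the robot, and variables do not carry over. Pictures are saved under pics/ and viewed, at most 12 in all, crops included, and the job is handed in when it is done.

Besides the shell and the picture viewer there is one more tool, called after "Request:" as a command line: name --argument value ..., lists and objects as JSON in quotes. play_rows: Moves the arm, as the interface text tells. Its arguments: {"type":"object","properties":{"targets":{"type":"array"}},"required":["targets"]}

```bash
mkdir -p pics
cat > h.py <<'E'
import numpy as np, cv2
from rig import *
from scipy.spatial.transform import Rotation as Ro
def cloud(name):
    o=get_obs(); img,d=capture(name); c=camera_info(name); K=np.array(c["intrinsics"]); D=np.array(c["dist"])
    v,u=np.mgrid[0:420,0:560]
    p=cv2.undistortPoints(np.stack([u,v],-1).reshape(-1,1,2).astype(float),K,D).reshape(420,560,2)
    P=np.dstack([p,np.ones((420,560))])*d[...,None]
    if "R" in c: W=(P-np.array(c["t"]))@np.array(c["R"])
    else:
        T=np.array(c["T_tool_cam"]); W=P@T[:3,:3].T+T[:3,3]
        W=W@Ro.from_quat(o["tool_rot"]).as_matrix().T+o["tcp_pos"]
    W[d==0]=np.nan
    return img,W
def save(n,img): cv2.imwrite(f"pics/{n}.png",img[...,::-1])
E
python3 - <<'E'
from h import *
o=get_obs(); print({k:np.round(v,3).tolist() for k,v in o.items()}); print(tips_ahead)
for n in("top","scene"):
    img,W=cloud(n); np.savez(n,img=img,W=W); save(n,img)
    c=camera_info(n); print(n,np.round(-np.array(c["R"]).T@c["t"],3))
print(camera_info("wrist"))
a=cv2.imread("pics/top.png");b=cv2.imread("pics/scene.png")
E
```

```text
{'time': 0.0, 'qpos': [1.278, 0.333, -0.065, 1.461, 0.022, 1.35, -0.088], 'dq': [-0.0, -0.0, 0.0, -0.001, 0.001, 0.001, 0.001], 'effort': [-0.002, -62.545, 0.048, -39.16, 0.016, 0.01, 0.0], 'tcp_pos': [0.167, -0.602, 0.256], 'tool_rot': [0.991, 0.135, -0.0, -0.001], 'wrist_force': [-0.293, -0.432, 1.324], 'torque': [-0.016, 0.028, 0.022], 'grip_force': 0.0, 'finger_gap': 0.999}
0.025
top [ 0.341 -0.016  1.401]
scene [1.119 0.221 0.8  ]
{'intrinsics': array([[315.82969649,   0.        , 282.10006361],
       [  0.        , 315.82969649, 204.38290567],
       [  0.        ,   0.        ,   1.        ]]), 'dist': array([-0.01159375,  0.        ,  0.        ,  0.        ,  0.        ]), 'T_tool_cam': array([[ 6.29517303e-04, -9.60891538e-01, -2.76924277e-01,
         6.98528011e-02],
       [ 9.99999801e-01,  5.90806558e-04,  2.23224037e-04,
         2.88547943e-04],
       [-5.08854088e-05, -2.76924362e-01,  9.60891719e-01,
        -1.18804254e-01],
       [ 0.00000000e+00,  0.00000000e+00,  0.00000000e+00,
         1.00000000e+00]])}
```

```bash
ls .
```

```text
h.py
pics
scene.npz
top.npz
```

View pics/top.png

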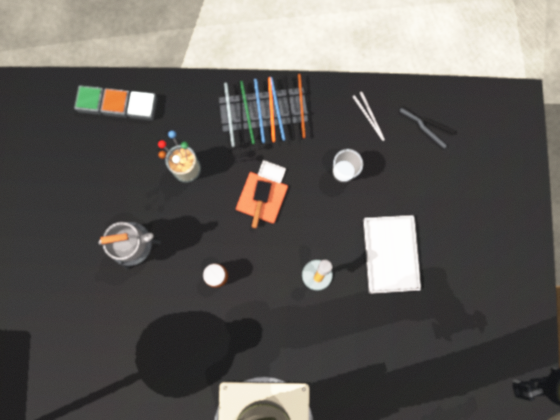

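View pics/scene.png

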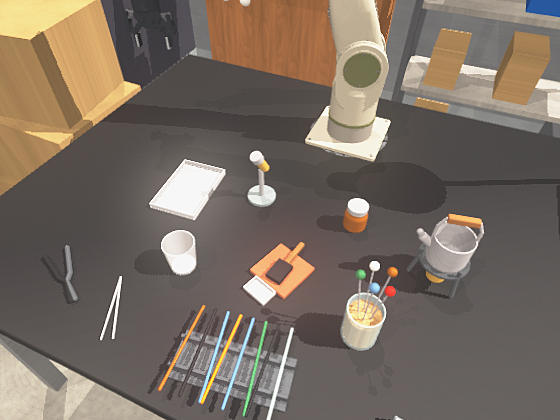

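The top view (robot at the bottom, +x up, +y left) shows the following:
- Pot on the stand at (125,242), with its orange handle and its spout pointing right at (148,238).
- Tile at (262,198), with the paddle blade at (263,190) and its handle going down to (256,225). The white dish is at (271,172).
- Tray at (392,254) and torch at (318,274).
- Rod jar at (183,162), cup at (347,166) and frit at (214,275).

```bash
cat > m.py <<'E'
from h import *
z=np.load("top.npz"); img,W=z["img"],z["W"]
hsv=cv2.cvtColor(img,cv2.COLOR_RGB2HSV); Z=W[...,2]
def rep(n,box,mask,zr):
    u0,v0,u1,v1=box; m=np.zeros(Z.shape,bool); m[v0:v1,u0:u1]=1
    m&=mask&(Z>zr[0])&(Z<zr[1]); p=W[m]
    if len(p)<3: print(n,len(p)); return
    (c,s,a)=cv2.minAreaRect(p[:,:2].astype(np.float32)*1000)
    print(n,len(p),"rect",np.round(c),np.round(s),round(a,1),"mean",np.round(p.mean(0),3),"zmed",round(np.median(p[:,2]),4))
T=np.ones(Z.shape,bool); H,S,V=[hsv[...,i] for i in range(3)]
ora=(S>120)&((H<18)|(H>175))&(V>90)
dark=(V<70)
rep("tile",(225,165,295,232),ora,(0.004,.018))
rep("paddle blade",(245,175,280,204),dark,(0.018,.035))
rep("paddle all",(240,170,290,235),T,(0.0185,.04))
rep("dish",(255,155,290,184),(S<60)&(V>130),(-.01,.02))
rep("tray rim",(355,205,430,300),(V>120),(0.012,.03))
rep("tray",(355,205,430,300),(S<60)&(V>120),(-.01,.03))
rep("pot handle",(90,220,160,270),T,(0.19,.22))
rep("pot high",(90,215,165,275),T,(0.12,.187))
rep("pot rim",(90,215,165,275),T,(0.136,.152))
rep("rodjar",(150,120,210,190),T,(0.06,.3))
rep("cup",(325,145,370,190),T,(0.03,.2))
rep("frit",(195,255,235,295),T,(0.06,.1))
rep("torch foot",(295,250,370,300),T,(0.008,.03))
rep("torch",(295,250,370,300),T,(0.05,.3))
rep("table",(300,310,360,340),T,(-.1,.1))
E
python3 m.py
```

```text
tile 1189 rect [596.  21.] [112. 138.] 70.5 mean [0.6   0.017 0.012] zmed 0.0117
paddle blade 215 rect [619.  15.] [32. 51.] 79.0 mean [0.619 0.015 0.026] zmed 0.0254
paddle all 461 rect [587.  23.] [100. 136.] 73.3 mean [0.6   0.018 0.025] zmed 0.0249
dish 408 rect [680.  -9.] [69. 49.] 70.6 mean [ 0.68  -0.009  0.004] zmed 0.0036
tray rim 454 rect [ 457. -337.] [199. 135.] 4.5 mean [ 0.459 -0.339  0.018] zmed 0.0174
tray 3973 rect [ 460. -340.] [208. 146.] 4.5 mean [ 0.458 -0.339  0.006] zmed 0.0049
pot handle 211 rect [467. 352.] [17. 72.] 12.1 mean [0.466 0.351 0.202] zmed 0.2022
pot high 435 rect [474. 344.] [ 89. 112.] 43.3 mean [0.468 0.338 0.14 ] zmed 0.1396
pot rim 222 rect [474. 344.] [ 89. 112.] 42.8 mean [0.468 0.337 0.143] zmed 0.1435
rodjar 928 rect [682. 227.] [76. 72.] 47.4 mean [0.681 0.226 0.119] zmed 0.0847
cup 404 rect [ 685. -208.] [74. 75.] 73.5 mean [ 0.692 -0.212  0.065] zmed 0.0671
frit 355 rect [392. 132.] [51. 53.] 0.8 mean [0.392 0.132 0.075] zmed 0.0754
torch foot 530 rect [ 401. -180.] [123. 197.] 2.3 mean [ 0.4   -0.148  0.013] zmed 0.0125
torch 251 rect [ 403. -138.] [31. 54.] 64.9 mean [ 0.404 -0.137  0.147] zmed 0.1549
table 1792 rect [ 267. -172.] [ 77. 159.] 0.8 mean [ 0.267 -0.172  0.   ] zmed 0.0004
```

Request:
play_rows --targets '[{"dp": [0.039,-0.031,0],"twist": 0,"hand": 1},{"dp": [0.039,-0.031,0],"twist": 0,"hand": 1},{"dp": [0.039,-0.031,0],"twist": 0,"hand": 1},{"dp": [0.039,-0.031,0],"twist": 0,"hand": 1},{"dp": [0.039,-0.031,0],"twist": 0,"hand": 1}]'

```text
time: 0.6
tcp_pos: [0.3139, -0.3991, 0.2561]
tool_rot: [0.991, 0.134, -0.0, -0.0]
wrist_force: [1.1, -0.3, -0.2]
finger_gap: 1.002
grip_force: 0.0
```

Request:
play_rows --targets '[{"dp": [0.039,-0.031,0],"twist": 0,"hand": 1},{"dp": [0.039,-0.031,0],"twist": 0,"hand": 1},{"dp": [0.039,-0.031,0],"twist": 0,"hand": 1},{"dp": [0.039,-0.031,0],"twist": 0,"hand": 1},{"dp": [0.039,-0.031,0],"twist": 0,"hand": 1}]'

```text
time: 1.1
tcp_pos: [0.4605, -0.1978, 0.2562]
tool_rot: [0.991, 0.134, -0.0, 0.0]
wrist_force: [0.3, -1.2, 0.7]
finger_gap: 0.995
grip_force: 0.0
```

Request:
play_rows --targets '[{"dp": [0.039,-0.031,0],"twist": 0,"hand": 1},{"dp": [0.039,-0.031,0],"twist": 0,"hand": 1},{"dp": [0.039,-0.031,0],"twist": 0,"hand": 1},{"dp": [0.039,-0.031,0],"twist": 0,"hand": 1},{"dp": [0.02,-0.01,0],"twist": 0,"hand": 1}]'

```text
time: 1.6
tcp_pos: [0.5949, -0.0182, 0.2559]
tool_rot: [0.991, 0.137, 0.0, -0.001]
wrist_force: [-0.7, -0.2, 0.0]
finger_gap: 0.999
grip_force: 0.0
```

Request:
play_rows --targets '[{"dp": [0,0,0],"twist": 0.12,"hand": 1},{"dp": [0,0,0],"twist": 0.12,"hand": 1},{"dp": [0,0,0],"twist": 0.12,"hand": 1},{"dp": [0,0,0],"twist": 0.12,"hand": 1},{"dp": [0,0,0],"twist": 0,"hand": 1}]'

```text
time: 2.1
tcp_pos: [0.5936, -0.0236, 0.2559]
tool_rot: [0.994, -0.106, -0.0, 0.0]
wrist_force: [-0.8, 0.1, -0.6]
finger_gap: 1.001
grip_force: 0.0
```

```bash
cat >> h.py <<'E'
def go(xyz,ang=None):
    """tool-axis shift to a world point; ang: wanted world yaw (deg) of tool x -> twist"""
    o=get_obs(); R=Ro.from_quat(o["tool_rot"]).as_matrix()
    yaw=np.degrees(np.arctan2(R[1,0],R[0,0]))
    print("t",round(o["time"],2),"tcp",np.round(o["tcp_pos"],4),"yaw",round(yaw,1),"tilt z",np.round(R[:,2],3),"gap",round(float(o["finger_gap"]),3),"q",np.round(o["qpos"],2))
    print("dp",np.round(R.T@(np.array(xyz)-o["tcp_pos"]),4), "twist",None if ang is None else round(np.radians((yaw-ang+90)%180-90),3))
E
python3 - <<'E'
from h import *
go([.619,.015,.1],-12)
img,W=cloud("wrist"); np.savez("w1",img=img,W=W); save("w1",img)
E
```

```text
t 2.1 tcp [ 0.5936 -0.0236  0.2559] yaw -12.1 tilt z [-0.001 -0.    -1.   ] gap 1.001 q [ 0.39  0.31 -0.53  1.52  0.16  1.35 -1.94]
dp [ 0.0168 -0.0431  0.1559] twist -0.003
```

View pics/w1.png

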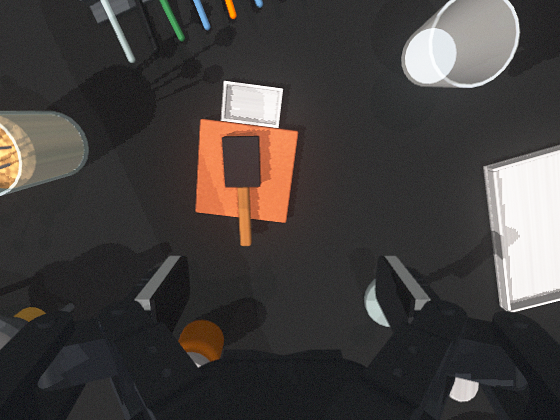

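The wrist view shows the tile corners at about (201,119), (298,130), (287,222) and (195,212). The blade is at (241,161), its handle runs down to (245,245), and the dish is at (252,104).

```bash
cat > m2.py <<'E'
from h import *
import sys
z=np.load(sys.argv[1]); img,W=z["img"],z["W"]; hsv=cv2.cvtColor(img,cv2.COLOR_RGB2HSV); Z=W[...,2]; H,S,V=[hsv[...,i] for i in range(3)]
c=camera_info("wrist"); 
box=np.zeros(Z.shape,bool); box[70:255,185:310]=1
def r(n,m,er=0):
    m=cv2.morphologyEx((m&box).astype(np.uint8),cv2.MORPH_OPEN,np.ones((3,3),np.uint8))>0
    p=W[m]; c,s,a=cv2.minAreaRect(p[:,:2].astype(np.float32)*1000); print(n,len(p),np.round(c,1),np.round(s,1),round(a,1),"z",np.round(np.median(p[:,2]),4)); return p
r("blade",(V<70)&(Z>.018)&(Z<.035))
r("tile top+paddle",(Z>.007)&(Z<.04)&((W[...,0]-.608)*.943-(W[...,1]-.016)*.334>-.05))
r("tile",(S>120)&(Z>.007)&(Z<.0175))
p=r("handle",(S>100)&(Z>.0185)&(Z<.035))
r("dish",(S<60)&(V>110)&(Z<.02))
E
python3 m2.py w1.npz
```

```text
blade 87 [624.   32.5] [54.2 16.8] 2.9 z 0.0272
tile top+paddle 8918 [629.6   9. ] [110.2 145.5] 70.7 z 0.0135
tile 6574 [605.9  17.3] [110.2 110.2] 70.7 z 0.0132
handle 677 [558.   28.5] [13.2 71.7] 78.9 z 0.0263
dish 2375 [679.   -6.6] [67.2 43.6] 70.7 z 0.0045
```

Run:
```python
from h import *
W=np.load("w1.npz")["W"]
for u in((130,190),(380,430)):
    z=W[250:320,u[0]:u[1],2]; z=z[z>.15]; print(np.round(np.percentile(z,[0,1,5,50]),4), len(z))
go([.6205,.0157,.09],-11.1)
```

```text
[0.245  0.2468 0.25   0.2692] 2982
[0.2485 0.2503 0.2532 0.2695] 2635
t 2.15 tcp [ 0.5936 -0.0236  0.256 ] yaw -11.9 tilt z [-0.001 -0.    -1.   ] gap 0.997 q [ 0.39  0.31 -0.53  1.52  0.16  1.35 -1.93]
dp [ 0.0183 -0.044   0.166 ] twist -0.014
```

Request:
play_rows --targets '[{"dp": [0.009,-0.022,0.03],"twist": -0.014,"hand": 1},{"dp": [0.0085,-0.022,0.03],"twist": 0,"hand": 1},{"dp": [0,0,0.045],"twist": 0,"hand": 1},{"dp": [0,0,0.045],"twist": 0,"hand": 1},{"dp": [0,0,0],"twist": 0,"hand": 0.8}]'

```text
time: 2.65
tcp_pos: [0.6159, 0.0155, 0.1001]
tool_rot: [0.995, -0.096, -0.005, 0.001]
wrist_force: [-1.5, -0.2, 0.1]
finger_gap: 0.855
grip_force: 0.0
```

Run:
```python
from h import *
go([.6205,.0157,.036],-11.1)
```

```text
t 2.65 tcp [0.6159 0.0155 0.1001] yaw -11.0 tilt z [-0.011 -0.    -1.   ] gap 0.855 q [ 0.3   0.5  -0.51  1.62  0.27  1.1  -2.05]
dp [ 0.0051 -0.0013  0.064 ] twist 0.001
```

Request:
play_rows --targets '[{"dp": [0,0,0.025],"twist": 0,"hand": 0.8},{"dp": [0,0,0.02],"twist": 0,"hand": 0.8},{"dp": [0,0,0],"twist": 0,"hand": 0.8},{"dp": [0,0,0],"twist": 0,"hand": 0.8}]'

```text
time: 3.05
tcp_pos: [0.6207, 0.0159, 0.0634]
tool_rot: [0.995, -0.097, 0.001, -0.0]
wrist_force: [-0.4, -0.2, 0.2]
finger_gap: 0.802
grip_force: 0.0
```

Run:
```python
from h import *
go([.6205,.0157,.036],-11.1)
img,W=cloud("wrist"); save("w2",img)
```

```text
t 3.05 tcp [0.6207 0.0159 0.0634] yaw -11.2 tilt z [ 0.002  0.    -1.   ] gap 0.802 q [ 0.29  0.55 -0.5   1.65  0.3   1.02 -2.07]
dp [-0.0002  0.0002  0.0274] twist -0.002
```

View pics/w2.png

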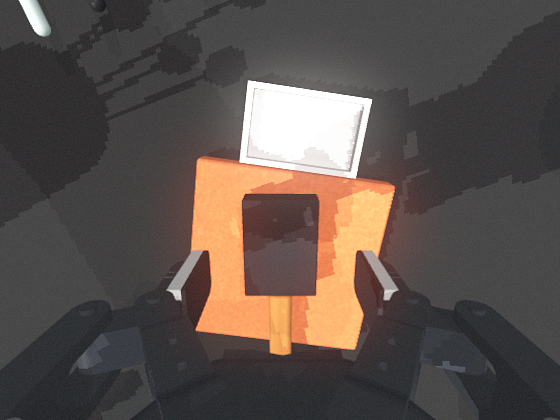

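The blade spans (243..318, 195..295) and sits centred between the jaw pads at (197,270) and (370,270). I'll lower and close.

Request:
play_rows --targets '[{"dp": [0,0,0.015],"twist": 0,"hand": 0.8},{"dp": [0,0,0.012],"twist": 0,"hand": 0.8},{"dp": [0,0,0],"twist": 0,"hand": 0.7},{"dp": [0,0,0],"twist": 0,"hand": 0.5},{"dp": [0,0,0],"twist": 0,"hand": 0}]'

```text
time: 3.6
tcp_pos: [0.6209, 0.0163, 0.036]
tool_rot: [0.995, -0.098, 0.001, -0.0]
wrist_force: [1.3, 1.3, 7.7]
finger_gap: 0.452
grip_force: 64.7
```

Request:
play_rows --targets '[{"dp": [0,0,0],"twist": 0,"hand": 0},{"dp": [0,0,0],"twist": 0,"hand": 0},{"dp": [0,0,0],"twist": 0,"hand": 0}]'

```text
time: 3.9
tcp_pos: [0.6209, 0.0163, 0.036]
tool_rot: [0.995, -0.098, 0.001, -0.0]
wrist_force: [-1.2, 0.4, 8.8]
finger_gap: 0.449
grip_force: 65.1
```

Request:
play_rows --targets '[{"dp": [0,0,-0.02],"twist": 0,"hand": 0},{"dp": [0,0,-0.05],"twist": 0,"hand": 0},{"dp": [0,0,-0.05],"twist": 0,"hand": 0},{"dp": [0,0,-0.05],"twist": 0,"hand": 0},{"dp": [0,0,-0.05],"twist": 0,"hand": 0}]'

```text
time: 4.4
tcp_pos: [0.6194, 0.016, 0.2567]
tool_rot: [0.995, -0.098, 0.0, 0.0]
wrist_force: [0.2, -0.7, -1.3]
finger_gap: 0.449
grip_force: 60.6
```

Request:
play_rows --targets '[{"dp": [0,0,0],"twist": -0.136,"hand": 0},{"dp": [0,0,0],"twist": -0.136,"hand": 0},{"dp": [0,0,0],"twist": 0,"hand": 0}]'

```text
time: 4.7
tcp_pos: [0.6197, 0.0159, 0.2547]
tool_rot: [0.999, 0.039, 0.0, 0.0]
wrist_force: [-0.9, 0.3, -1.6]
finger_gap: 0.452
grip_force: 60.7
```

Run:
```python
from h import *
go([.494,-.335,.1],4.5)
img,W=cloud("wrist"); save("w3",img); np.savez("w3",img=img,W=W)
```

```text
t 4.7 tcp [0.6197 0.0159 0.2547] yaw 4.5 tilt z [ 0. -0. -1.] gap 0.452 q [ 0.35  0.38 -0.59  1.45  0.21  1.37 -1.74]
dp [-0.1528  0.34    0.1547] twist -0.0
```

Request:
play_rows --targets '[{"dp": [-0.019,0.0425,0],"twist": 0,"hand": 0},{"dp": [-0.019,0.0425,0],"twist": 0,"hand": 0},{"dp": [-0.019,0.0425,0],"twist": 0,"hand": 0},{"dp": [-0.019,0.0425,0],"twist": 0,"hand": 0},{"dp": [-0.019,0.0425,0],"twist": 0,"hand": 0}]'

```text
time: 5.25
tcp_pos: [0.5401, -0.2047, 0.2542]
tool_rot: [0.999, 0.036, -0.0, -0.0]
wrist_force: [0.4, 0.2, -1.5]
finger_gap: 0.449
grip_force: 60.6
```

Request:
play_rows --targets '[{"dp": [-0.019,0.0425,0],"twist": 0,"hand": 0},{"dp": [-0.019,0.0425,0],"twist": 0,"hand": 0},{"dp": [-0.0195,0.0425,0],"twist": 0,"hand": 0},{"dp": [0,0,0.02],"twist": 0,"hand": 0},{"dp": [0,0,0],"twist": 0,"hand": 0}]'

```text
time: 5.75
tcp_pos: [0.4917, -0.3352, 0.2316]
tool_rot: [0.999, 0.035, -0.002, -0.001]
wrist_force: [-0.6, 0.7, -1.8]
finger_gap: 0.447
grip_force: 60.6
```

Run:
```python
from h import *
go([.494,-.335,.03],4.5)
img,W=cloud("wrist"); save("w4",img); np.savez("w4",img=img,W=W)
```

```text
t 5.75 tcp [ 0.4917 -0.3352  0.2316] yaw 4.0 tilt z [-0.004  0.003 -1.   ] gap 0.447 q [ 0.86  0.31 -0.41  1.56  0.13  1.3  -1.07]
dp [0.0031 0.0005 0.2016] twist -0.009
```

View pics/w4.png

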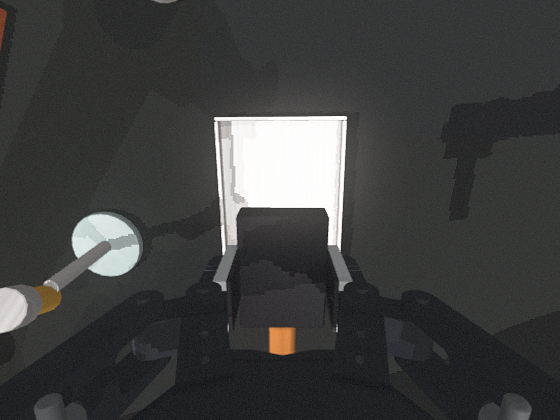

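The paddle is held level in the jaws at (282,265). The tray below it spans u 217..345 and is aligned with it. I'll lower.

Request:
play_rows --targets '[{"dp": [0.001,0,0.045],"twist": 0,"hand": 0},{"dp": [0,0,0.045],"twist": 0,"hand": 0},{"dp": [0,0,0.045],"twist": 0,"hand": 0},{"dp": [0,0,0.035],"twist": 0,"hand": 0},{"dp": [0,0,0.01],"twist": 0,"hand": 0}]'

```text
time: 6.3
tcp_pos: [0.4937, -0.3319, 0.0513]
tool_rot: [0.999, 0.038, -0.002, -0.002]
wrist_force: [0.1, 0.1, -0.1]
finger_gap: 0.45
grip_force: 60.6
```

Request:
play_rows --targets '[{"dp": [0,0,0],"twist": 0,"hand": 0},{"dp": [0,0,0],"twist": 0,"hand": 0}]'

```text
time: 6.5
tcp_pos: [0.4961, -0.3346, 0.0567]
tool_rot: [0.999, 0.038, 0.001, 0.001]
wrist_force: [0.6, 0.4, -0.1]
finger_gap: 0.449
grip_force: 60.6
```

Run:
```python
from h import *
go([.494,-.335,.0285],4.5)
```

```text
t 6.5 tcp [ 0.4961 -0.3346  0.0567] yaw 4.4 tilt z [ 0.003 -0.001 -1.   ] gap 0.449 q [ 0.83  0.49 -0.38  1.72  0.21  0.97 -1.13]
dp [-0.0022  0.0002  0.0282] twist -0.002
```

Request:
play_rows --targets '[{"dp": [-0.002,0,0.014],"twist": 0,"hand": 0},{"dp": [0,0,0.01],"twist": 0,"hand": 0},{"dp": [0,0,0.003],"twist": 0,"hand": 0},{"dp": [0,0,0],"twist": 0,"hand": 0}]'

```text
time: 6.9
tcp_pos: [0.4922, -0.3349, 0.028]
tool_rot: [0.999, 0.038, -0.0, 0.0]
wrist_force: [-5.6, 2.2, 10.7]
finger_gap: 0.449
grip_force: 65.7
```

Request:
play_rows --targets '[{"dp": [0,0,0],"twist": 0,"hand": 0.5},{"dp": [0,0,0],"twist": 0,"hand": 0.6},{"dp": [0,0,0],"twist": 0,"hand": 0.7},{"dp": [0,0,0],"twist": 0,"hand": 0.7},{"dp": [0,0,-0.02],"twist": 0,"hand": 0.7}]'

```text
time: 7.4
tcp_pos: [0.4909, -0.3338, 0.0451]
tool_rot: [0.999, 0.038, -0.002, -0.001]
wrist_force: [0.7, -0.5, 0.6]
finger_gap: 0.696
grip_force: 0.0
```

Request:
play_rows --targets '[{"dp": [0,0,-0.045],"twist": 0,"hand": 0.7},{"dp": [0,0,-0.05],"twist": 0,"hand": 1},{"dp": [0,0,-0.05],"twist": 0,"hand": 1},{"dp": [0,0,-0.05],"twist": 0,"hand": 1},{"dp": [0,0,-0.05],"twist": 0,"hand": 1}]'

```text
time: 7.9
tcp_pos: [0.4922, -0.3344, 0.2945]
tool_rot: [0.999, 0.038, 0.0, 0.0]
wrist_force: [0.7, -0.3, -1.3]
finger_gap: 1.001
grip_force: 0.0
```

Run:
```python
from h import *
img,W=cloud("wrist"); save("w5",img); np.savez("w5",img=img,W=W)
go([.467,.352,.29],102)
```

```text
t 7.95 tcp [ 0.4945 -0.3355  0.3038] yaw 4.3 tilt z [ 0.01  -0.007 -1.   ] gap 0.999 q [ 0.86  0.27 -0.42  1.46  0.11  1.42 -1.06]
dp [ 0.0245 -0.6877  0.0089] twist 1.437
```

View pics/w5.png

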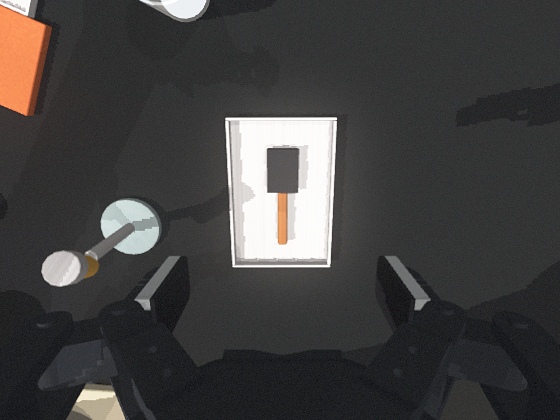

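The wrist view shows the paddle flat inside the tray (blade at (283,170), handle end at (282,243), tray u 228..337, v 118..267). Next is the pot.

Request:
play_rows --targets '[{"dp": [0.002,-0.049,0],"twist": 0,"hand": 1},{"dp": [0.002,-0.049,0],"twist": 0,"hand": 1},{"dp": [0.002,-0.049,0],"twist": 0,"hand": 1},{"dp": [0.002,-0.049,0],"twist": 0,"hand": 1},{"dp": [0.002,-0.049,0],"twist": 0,"hand": 1}]'

```text
time: 8.45
tcp_pos: [0.4834, -0.0877, 0.2921]
tool_rot: [0.999, 0.038, 0.0, 0.0]
wrist_force: [1.2, 0.0, 0.8]
finger_gap: 0.998
grip_force: 0.0
```

Request:
play_rows --targets '[{"dp": [0.002,-0.049,0],"twist": 0,"hand": 1},{"dp": [0.002,-0.049,0],"twist": 0,"hand": 1},{"dp": [0.002,-0.049,0],"twist": 0,"hand": 1},{"dp": [0.002,-0.049,0],"twist": 0,"hand": 1},{"dp": [0.002,-0.049,0],"twist": 0,"hand": 1}]'

```text
time: 8.95
tcp_pos: [0.4749, 0.1573, 0.2923]
tool_rot: [0.999, 0.038, 0.001, 0.0]
wrist_force: [1.3, -0.0, 0.4]
finger_gap: 0.998
grip_force: 0.0
```

Request:
play_rows --targets '[{"dp": [0,0,0],"twist": -0.142,"hand": 1},{"dp": [0,0,0],"twist": -0.142,"hand": 1},{"dp": [0,0,0],"twist": -0.142,"hand": 1},{"dp": [0,0,0],"twist": -0.142,"hand": 1},{"dp": [0,0,0],"twist": -0.142,"hand": 1}]'

```text
time: 9.45
tcp_pos: [0.4753, 0.1555, 0.292]
tool_rot: [0.923, 0.386, -0.0, 0.0]
wrist_force: [0.2, 0.2, -1.0]
finger_gap: 0.994
grip_force: 0.0
```

Request:
play_rows --targets '[{"dp": [0,0,0],"twist": -0.142,"hand": 1},{"dp": [0,0,0],"twist": -0.142,"hand": 1},{"dp": [0,0,0],"twist": -0.142,"hand": 1},{"dp": [0,0,0],"twist": -0.142,"hand": 1},{"dp": [0,0,0],"twist": -0.142,"hand": 1}]'

```text
time: 9.95
tcp_pos: [0.4753, 0.1554, 0.292]
tool_rot: [0.731, 0.682, -0.0, 0.0]
wrist_force: [-0.1, -0.5, 0.8]
finger_gap: 0.997
grip_force: 0.0
```

Request:
play_rows --targets '[{"dp": [0,0,0],"twist": -0.142,"hand": 1},{"dp": [0,0,0],"twist": -0.142,"hand": 1},{"dp": [0,0,0],"twist": 0,"hand": 1}]'

```text
time: 10.25
tcp_pos: [0.4753, 0.1554, 0.2921]
tool_rot: [0.629, 0.778, -0.0, 0.0]
wrist_force: [-0.4, 0.0, -0.4]
finger_gap: 1.001
grip_force: 0.0
```

Run:
```python
from h import *
go([.467,.352,.30],102)
```

```text
t 10.25 tcp [0.4753 0.1554 0.2921] yaw 102.1 tilt z [ 0. -0. -1.] gap 1.001 q [ 0.49  0.12 -0.95  1.69  0.1   1.38 -0.27]
dp [ 0.194   0.0331 -0.008 ] twist 0.002
```

Request:
play_rows --targets '[{"dp": [0.048,0.008,-0.004],"twist": 0,"hand": 1},{"dp": [0.048,0.008,-0.004],"twist": 0,"hand": 1},{"dp": [0.048,0.008,0],"twist": 0,"hand": 1},{"dp": [0.048,0.008,0],"twist": 0,"hand": 1},{"dp": [0,0,0],"twist": 0,"hand": 1}]'

```text
time: 10.75
tcp_pos: [0.4627, 0.3573, 0.2995]
tool_rot: [0.627, 0.779, 0.0, -0.002]
wrist_force: [-1.1, -0.6, -0.7]
finger_gap: 1.0
grip_force: 0.0
```

Request:
play_rows --targets '[{"dp": [0,0,0],"twist": 0,"hand": 1},{"dp": [0,0,0],"twist": 0,"hand": 1}]'

```text
time: 10.95
tcp_pos: [0.4674, 0.3488, 0.3]
tool_rot: [0.631, 0.776, -0.0, 0.0]
wrist_force: [-0.4, -0.7, -0.2]
finger_gap: 1.001
grip_force: 0.0
```

Run:
```python
from h import *
img,W=cloud("wrist"); save("w6",img); np.savez("w6",img=img,W=W)
hsv=cv2.cvtColor(img,cv2.COLOR_RGB2HSV); H,S,V=[hsv[...,i] for i in range(3)]; Z=W[...,2]
m=(S>90)&(H<20)&(Z>.19)&(Z<.215); n,l,st,_=cv2.connectedComponentsWithStats(m.astype(np.uint8)); k=1+st[1:,4].argmax(); p=W[l==k]
print(st[k],[np.round(q,1) for q in cv2.minAreaRect(p[:,:2].astype(np.float32)*1000)],np.median(p[:,2]))
r=(Z>.138)&(Z<.155); r[:,:90]=0; r[:,470:]=0
print(r.sum(),np.round(np.nanmin(W[r],0),3),np.round(np.nanmax(W[r],0),3))
go([.467,.352,.25],102)
```

```text
[285 160   9  87 221] [array([470.7, 356.6]), array([ 5.6, 63. ]), np.float64(11.3)] 0.20345132998675985
1467 [0.422 0.279 0.138] [0.511 0.401 0.152]
t 11.0 tcp [0.4677 0.3483 0.3002] yaw 101.7 tilt z [ 0.001 -0.001 -1.   ] gap 1.005 q [ 0.06  0.38 -1.01  1.47  0.32  1.47 -0.74]
dp [0.0038 0.     0.0502] twist -0.005
```

View pics/w6.png

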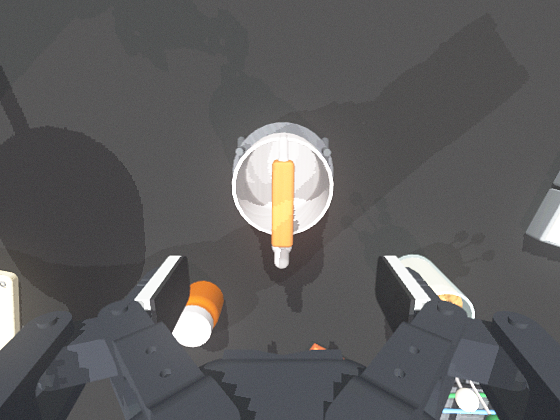

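The wrist view shows the handle bar from (283,160) to (283,247), the pot mouth circle centred at about (283,184), and the spout tip at (281,262). I'll refine the bar from depth alone.

Run:
```python
from h import *
z=np.load("w6.npz"); img,W=z["img"],z["W"]; Z=W[...,2]
m=(Z>.19)&(Z<.215); m[:140]=0; m[265:]=0; m[:,:255]=0; m[:,310:]=0
p=W[m]; print([np.round(q,1) for q in cv2.minAreaRect(p[:,:2].astype(np.float32)*1000)],np.median(p[:,2]),len(p))
# rim circle
m=(Z>.139)&(Z<.15); m[:110]=0; m[236:]=0; m[:,:225]=0; m[:,345:]=0
q=W[m]; 
A=np.c_[2*q[:,:2],np.ones(len(q))]; s=np.linalg.lstsq(A,(q[:,:2]**2).sum(1),rcond=None)[0]; print("rim",s[:2],np.sqrt(s[2]+s[0]**2+s[1]**2),len(q),q[:,2].mean())
```

```text
[array([465.9, 356.8]), array([15.8, 73.1]), np.float64(11.5)] 0.2039048527462451 2015
rim [0.46611501 0.3553817 ] 0.04297456789028873 1182 0.1451701619828988
```

Request:
play_rows --targets '[{"dp": [0.0075,0,0.03],"twist": 0,"hand": 1},{"dp": [0,0,0.03],"twist": 0,"hand": 0.8},{"dp": [0,0,0.02],"twist": 0,"hand": 0.7},{"dp": [0,0,0.01],"twist": 0,"hand": 0.7},{"dp": [0,0,0],"twist": 0,"hand": 0.7}]'

```text
time: 11.5
tcp_pos: [0.4657, 0.3556, 0.2095]
tool_rot: [0.631, 0.776, -0.001, 0.0]
wrist_force: [0.5, -0.2, 0.2]
finger_gap: 0.703
grip_force: 0.0
```

Request:
play_rows --targets '[{"dp": [0,0,0],"twist": 0,"hand": 0.7},{"dp": [0,0,0],"twist": 0,"hand": 0.6}]'

```text
time: 11.7
tcp_pos: [0.4658, 0.3574, 0.2116]
tool_rot: [0.63, 0.777, 0.001, 0.0]
wrist_force: [0.4, 0.4, 0.8]
finger_gap: 0.601
grip_force: 0.0
```

Run:
```python
from h import *
go([.466,.3555,.201],101.5)
img,W=cloud("wrist"); Z=W[...,2]
m=(Z>.19)&(Z<.215); m[:,:240]=0; m[:,325:]=0
n,l,st,_=cv2.connectedComponentsWithStats(m.astype(np.uint8)); k=1+st[1:,4].argmax(); p=W[l==k]; print(st[k])
print([np.round(q,1) for q in cv2.minAreaRect(p[:,:2].astype(np.float32)*1000)],np.median(p[:,2]),len(p))
save("w7",img)
```

```text
t 11.7 tcp [0.4658 0.3574 0.2116] yaw 101.9 tilt z [ 0.002  0.001 -1.   ] gap 0.601 q [ 0.03  0.44 -0.98  1.59  0.38  1.31 -0.79]
dp [-0.0019 -0.0002  0.0106] twist 0.007
[ 265  191   37  149 4848]
[array([465.5, 358. ]), array([15.9, 70.8]), np.float64(11.1)] 0.20388430412343445 4848
```

Request:
play_rows --targets '[{"dp": [0,0,0.0105],"twist": 0.005,"hand": 0.6},{"dp": [0,0,0],"twist": 0,"hand": 0.5},{"dp": [0,0,0],"twist": 0,"hand": 0.4},{"dp": [0,0,0],"twist": 0,"hand": 0.3},{"dp": [0,0,0],"twist": 0,"hand": 0.2}]'

```text
time: 12.25
tcp_pos: [0.4653, 0.3573, 0.1999]
tool_rot: [0.631, 0.775, 0.0, 0.0]
wrist_force: [0.4, -0.3, 0.4]
finger_gap: 0.204
grip_force: 0.6
```

Request:
play_rows --targets '[{"dp": [0,0,0],"twist": 0,"hand": 0.1},{"dp": [0,0,0],"twist": 0,"hand": 0},{"dp": [0,0,0],"twist": 0,"hand": 0},{"dp": [0,0,0],"twist": 0,"hand": 0}]'

```text
time: 12.65
tcp_pos: [0.4654, 0.3574, 0.2001]
tool_rot: [0.631, 0.775, 0.0, 0.0]
wrist_force: [1.2, 0.9, 1.2]
finger_gap: 0.178
grip_force: 59.8
```

Run:
```python
from h import *
go([.466,.3555,.201],101.5)
```

```text
t 12.65 tcp [0.4654 0.3574 0.2001] yaw 101.7 tilt z [ 0.001  0.001 -1.   ] gap 0.178 q [ 0.03  0.45 -0.97  1.6   0.39  1.29 -0.8 ]
dp [-0.002   0.0002 -0.0009] twist 0.003
```

Request:
play_rows --targets '[{"dp": [0,0,-0.005],"twist": 0,"hand": 0},{"dp": [0,0,-0.01],"twist": 0,"hand": 0},{"dp": [0,0,-0.01],"twist": 0,"hand": 0},{"dp": [0,0,-0.02],"twist": 0,"hand": 0},{"dp": [0,0,-0.025],"twist": 0,"hand": 0}]'

```text
time: 13.15
tcp_pos: [0.4648, 0.3568, 0.2703]
tool_rot: [0.631, 0.775, -0.001, -0.0]
wrist_force: [0.1, 0.1, -5.3]
finger_gap: 0.177
grip_force: 58.8
```

Run:
```python
from h import *
go([.605,.0173,.27],160.7)
img,W=cloud("scene"); save("s2",img[150:350,350:560])
o=get_obs(); print(np.round(o["wrist_force"],1),np.round(o["torque"],2))
```

```text
t 13.15 tcp [0.4648 0.3568 0.2703] yaw 101.7 tilt z [-0.001 -0.001 -1.   ] gap 0.177 q [ 0.04  0.4  -1.    1.51  0.34  1.42 -0.77]
dp [-0.3608  0.0684  0.0005] twist -1.03
[0.3 1.5 0.3] [ 0.32 -0.36 -0.  ]
```

View pics/s2.png

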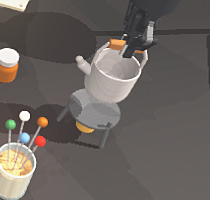

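The scene crop shows the pot hanging upright in the jaws at (115,75), clear of the stand at (95,110). I'll carry it across, then turn it.

Request:
play_rows --targets '[{"dp": [-0.02,0.004,-0.005],"twist": 0,"hand": 0},{"dp": [-0.038,0.007,0],"twist": 0,"hand": 0},{"dp": [-0.04,0.0075,0],"twist": 0,"hand": 0},{"dp": [-0.04,0.0075,0],"twist": 0,"hand": 0},{"dp": [-0.04,0.0075,0],"twist": 0,"hand": 0}]'

```text
time: 13.7
tcp_pos: [0.5344, 0.1881, 0.275]
tool_rot: [0.631, 0.776, -0.0, 0.0]
wrist_force: [0.4, -0.6, -4.0]
finger_gap: 0.174
grip_force: 58.8
```

Request:
play_rows --targets '[{"dp": [-0.04,0.0075,0],"twist": 0,"hand": 0},{"dp": [-0.04,0.0075,0],"twist": 0,"hand": 0},{"dp": [-0.04,0.0075,0],"twist": 0,"hand": 0},{"dp": [-0.04,0.0075,0],"twist": 0,"hand": 0},{"dp": [-0.02,0.004,0],"twist": 0,"hand": 0}]'

```text
time: 14.2
tcp_pos: [0.6048, 0.0154, 0.2744]
tool_rot: [0.633, 0.774, -0.001, 0.0]
wrist_force: [-0.9, -0.2, -5.5]
finger_gap: 0.175
grip_force: 58.8
```

Request:
play_rows --targets '[{"dp": [0,0,0],"twist": -0.08,"hand": 0},{"dp": [0,0,0],"twist": -0.13,"hand": 0},{"dp": [0,0,0],"twist": -0.13,"hand": 0},{"dp": [0,0,0],"twist": -0.13,"hand": 0},{"dp": [0,0,0],"twist": -0.13,"hand": 0}]'

```text
time: 14.7
tcp_pos: [0.6036, 0.0209, 0.2748]
tool_rot: [0.371, 0.929, 0.0, -0.0]
wrist_force: [0.8, -0.4, -4.7]
finger_gap: 0.179
grip_force: 58.9
```

Request:
play_rows --targets '[{"dp": [0,0,0],"twist": -0.13,"hand": 0},{"dp": [0,0,0],"twist": -0.13,"hand": 0},{"dp": [0,0,0],"twist": -0.12,"hand": 0},{"dp": [0,0,0],"twist": -0.05,"hand": 0},{"dp": [0,0,0],"twist": 0,"hand": 0}]'

```text
time: 15.2
tcp_pos: [0.6037, 0.0207, 0.2748]
tool_rot: [0.167, 0.986, 0.0, -0.0]
wrist_force: [-0.5, 0.4, -5.0]
finger_gap: 0.178
grip_force: 58.8
```

```bash
cat > m3.py <<'E'
from h import *
go([.605,.0173,.2],160.7)
# tool->pot check from the top view and dish/tile from wrist & top
img,W=cloud("wrist"); save("w8",img); np.savez("w8",img=img,W=W)
img,W=cloud("top"); save("t8",img); np.savez("t8",img=img,W=W)
E
python3 m3.py
```

```text
t 15.2 tcp [0.6037 0.0207 0.2748] yaw 160.8 tilt z [-0.  0. -1.] gap 0.178 q [ 0.68  0.48 -1.07  1.45  0.42  1.46  0.84]
dp [-0.0024 -0.0028  0.0748] twist 0.001
```

View pics/w8.png

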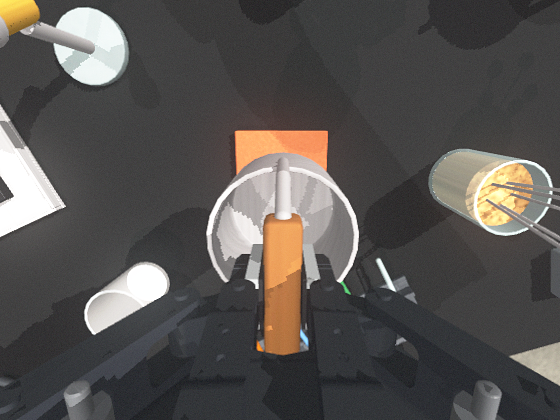

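The wrist view shows the pot held upright with its rim centred at about (283,235), and the tile squarely beyond it (u 236..327, v 131+). I'll measure the rim centre and tilt relative to the tool.

```bash
cat > m4.py <<'E'
from h import *
z=np.load("w8.npz"); W=z["W"]; o=get_obs(); z0=o["tcp_pos"][2]
Z=W[...,2]; m=(Z>z0-.061)&(Z<z0-.049); m[:150]=0; m[300:]=0; m[:,:200]=0; m[:,365:]=0
q=W[m]; c0=q[:,:2].mean(0); r=np.hypot(*(q[:,:2]-np.array([.6037,.0207])).T); q=q[(r>.036)&(r<.05)]
A=np.c_[2*q[:,:2],np.ones(len(q))]; s=np.linalg.lstsq(A,(q[:,:2]**2).sum(1),rcond=None)[0]; print("rim",s[:2],np.sqrt(s[2]+s[0]**2+s[1]**2),len(q),q[:,2].mean())
P=np.linalg.lstsq(np.c_[q[:,:2]-s[:2],np.ones(len(q))],q[:,2],rcond=None)[0]; print("plane slope",P)
z=np.load("t8.npz"); img,W=z["img"],z["W"]; hsv=cv2.cvtColor(img,cv2.COLOR_RGB2HSV); Z=W[...,2]
m=(hsv[...,1]<60)&(hsv[...,2]>110)&(Z>-.01)&(Z<.02); m[:150]=0;m[190:]=0;m[:,:250]=0;m[:,:295]=m[:,:295];m[:,295:]=0
p=W[m]; print("dish",[np.round(x,1) for x in cv2.minAreaRect(p[:,:2].astype(np.float32)*1000)],len(p))
E
python3 m4.py
```

```text
rim [0.60450906 0.02028348] 0.04286494733293555 2155 0.21980200489746976
plane slope [-0.01949441  0.00772974  0.21953688]
dish [array([0., 0.]), array([0., 0.]), np.float64(0.0)] 0
```

Request:
play_rows --targets '[{"dp": [-0.003,-0.002,0.02],"twist": 0,"hand": 0},{"dp": [0,0,0.035],"twist": 0,"hand": 0},{"dp": [0,0,0.035],"twist": 0,"hand": 0},{"dp": [0,0,0.025],"twist": 0,"hand": 0},{"dp": [0,0,0.01],"twist": 0,"hand": 0}]'

```text
time: 15.8
tcp_pos: [0.6048, 0.0171, 0.1473]
tool_rot: [0.168, 0.986, -0.0, -0.002]
wrist_force: [-0.2, -0.6, -5.4]
finger_gap: 0.174
grip_force: 59.0
```

Request:
play_rows --targets '[{"dp": [0,0,0],"twist": 0,"hand": 0},{"dp": [0,0,0],"twist": 0,"hand": 0},{"dp": [0,0,0],"twist": 0,"hand": 0}]'

```text
time: 16.1
tcp_pos: [0.6069, 0.0177, 0.1515]
tool_rot: [0.168, 0.986, 0.0, 0.001]
wrist_force: [0.4, -0.4, -4.6]
finger_gap: 0.173
grip_force: 58.9
```

Run:
```python
from h import *
go([.606,.0175,.1421],160.7)
img,W=cloud("wrist"); np.savez("w9",img=img,W=W); save("w9",img)
img,W=cloud("scene"); np.savez("s9",img=img,W=W); save("s9",cv2.resize(img[210:320,210:350],None,fx=4,fy=4,interpolation=cv2.INTER_CUBIC))
```

```text
t 16.1 tcp [0.6069 0.0177 0.1515] yaw 160.7 tilt z [ 0.003 -0.    -1.   ] gap 0.173 q [ 0.65  0.58 -1.01  1.6   0.51  1.25  0.78]
dp [ 0.0008 -0.0005  0.0094] twist -0.0
```

View pics/s9.png

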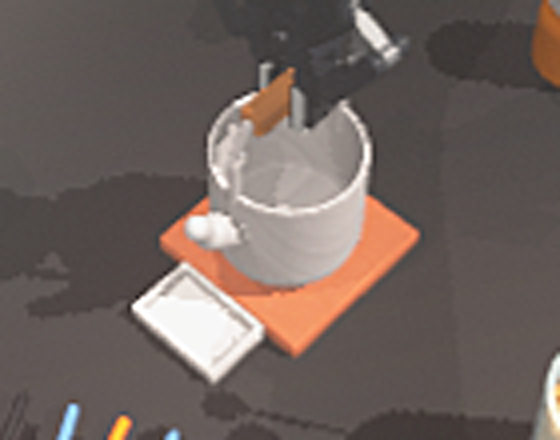

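The crop shows the pot upright just above the tile, centred on it (base at about (290,260)). The spout at (210,230) points to the dish at (198,322). I'll set it down in small steps.

Request:
play_rows --targets '[{"dp": [0.001,0,0.004],"twist": 0,"hand": 0},{"dp": [0,0,0.003],"twist": 0,"hand": 0},{"dp": [0,0,0.001],"twist": 0,"hand": 0},{"dp": [0,0,0],"twist": 0,"hand": 0}]'

```text
time: 16.6
tcp_pos: [0.6051, 0.0178, 0.1422]
tool_rot: [0.168, 0.986, -0.0, 0.0]
wrist_force: [-2.9, 0.1, 2.2]
finger_gap: 0.177
grip_force: 59.9
```

Run:
```python
from h import *
go([.606,.0175,.1421],160.7)
```

```text
t 16.6 tcp [0.6051 0.0178 0.1422] yaw 160.7 tilt z [ 0. -0. -1.] gap 0.177 q [ 0.65  0.58 -1.    1.61  0.51  1.24  0.78]
dp [-0.0009 -0.      0.0001] twist 0.0
```

Request:
play_rows --targets '[{"dp": [0,0,0],"twist": 0,"hand": 0.22},{"dp": [0,0,0],"twist": 0,"hand": 0.3},{"dp": [0,0,0],"twist": 0,"hand": 0.5},{"dp": [0,0,0],"twist": 0,"hand": 0.7},{"dp": [0,0,0],"twist": 0,"hand": 0.7}]'

```text
time: 17.1
tcp_pos: [0.6052, 0.0177, 0.1419]
tool_rot: [0.168, 0.986, 0.0, 0.0]
wrist_force: [-0.4, -0.7, 1.0]
finger_gap: 0.699
grip_force: 0.0
```

Request:
play_rows --targets '[{"dp": [0,0,-0.015],"twist": 0,"hand": 0.7},{"dp": [0,0,-0.03],"twist": 0,"hand": 0.7},{"dp": [0,0,-0.045],"twist": 0,"hand": 0.7},{"dp": [0,0,-0.045],"twist": 0,"hand": 0.7},{"dp": [0,0,-0.03],"twist": 0,"hand": 0.7}]'

```text
time: 17.6
tcp_pos: [0.6054, 0.0185, 0.3114]
tool_rot: [0.167, 0.986, 0.0, 0.002]
wrist_force: [1.1, -0.7, -0.1]
finger_gap: 0.699
grip_force: 0.0
```

Run:
```python
from h import *
go([.606,.0175,.1421],160.7)
img,W=cloud("wrist"); np.savez("wA",img=img,W=W); save("wA",img); Z=W[...,2]
hsv=cv2.cvtColor(img,cv2.COLOR_RGB2HSV)
d=np.hypot(W[...,0]-.606,W[...,1]-.0175)
m=(Z>.135)&(Z<.152)&(d<.06); p=W[m]; print("bar",[np.round(x,1) for x in cv2.minAreaRect(p[:,:2].astype(np.float32)*1000)],len(p))
m=(Z>.082)&(Z<.093)&(d<.05)&(d>.035); q=W[m]
A=np.c_[2*q[:,:2],np.ones(len(q))]; s=np.linalg.lstsq(A,(q[:,:2]**2).sum(1),rcond=None)[0]; print("rim",s[:2],np.sqrt(s[2]+s[0]**2+s[1]**2),len(q))
m=(Z>.006)&(Z<.018)&(hsv[...,1]>120)&(d<.1); p=W[m]; print("tile",[np.round(x,1) for x in cv2.minAreaRect(p[:,:2].astype(np.float32)*1000)],len(p))
```

```text
t 17.6 tcp [0.6054 0.0185 0.3114] yaw 160.7 tilt z [ 0.004  0.    -1.   ] gap 0.699 q [ 0.68  0.46 -1.08  1.39  0.4   1.52  0.86]
dp [-0.0003 -0.001   0.1693] twist 0.001
bar [array([606.5,  17.3]), array([15.8, 73.8]), np.float64(71.1)] 1181
rim [0.60630754 0.0174781 ] 0.04308702296472751 730
tile [array([605.9,  18.3]), array([110. , 109.2]), np.float64(70.7)] 1895
```

View pics/wA.png

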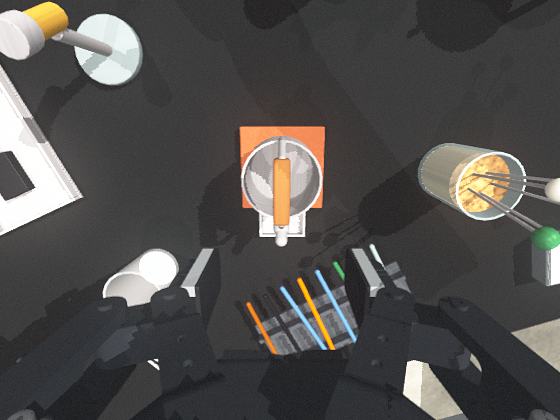

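The pot stands upright on the tile within 1 mm of its centre, with the spout at (282,240) over the dish at (282,222). The arm is clear and the paddle is in the tray, so I'm handing in.

```bash
python3 -c "
from rig import *
print(job_done())"
```

```text
the job is handed in; nothing more can be done
None
```

I handed the job in at about 17.6 s: the paddle lies flat in the tool tray and the pot stands upright within about 1 mm of the tile's centre, spout over the drip dish, with no contact seen with the torch or the other things.

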